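# Fetch the copper heat spreader from between its neighbours

## Task

Stand the green relay cube and the grey thermistor housing upright on the blue mat without pushing the copper heat spreader about, and only when both are there lay the spreader flat in the tin tray, lengthwise over the red outline in its middle. Once it lies there, put the cube and the housing back upright exactly where each stood on the storage plate, turned as they were. Drop nothing, and leave the other things on the bench alone.

Things in the scene. Friction and masses are not known exactly. Their poses are not given: they have to be found in the camera images.
- spreader_mid (a point): Centre of the loose copper heat spreader, 0.4 kg: block 56 long (x) x 28 wide (y) x 30 mm high, a 12 mm pipe stub 27 mm long level at the middle of each end (110 mm overall). z up; underside 15 mm below this point. Grip the block across y. At the start it lies mid-plate along the plate's y, its two neighbours about 7 mm from its long sides: too close for fingers.
- relay_mid (a point): Centre of the loose green relay cube, 46 mm each way, 0.11 kg, black band round its foot, four small brass strips on top. z up; underside 23 mm below this point. At the start it stands in one of the plate's two outlined places, its x along the plate's x (either place); its faces across y are free for fingers.
- housing_mid (a point): Centre of the loose grey plastic thermistor housing, 46 (x) x 60 (y) x 40 mm high, 0.09 kg, round black port and four screws on top. z up; underside 20 mm below this point. At the start it stands in the plate's other outlined place, its x along the plate's x; its faces across y are free for fingers.
- rack: Fixed flat aluminium storage plate, 170 (x) x 140 (y) x 6 mm thick, no rim. Origin at the centre of its underside, on the bench; top 6 mm above. Two black outlines, 58 x 74 mm, centred at x = -44 and +44 mm, mark the places of cube and housing (which is in which differs); the spreader lies between.
- mat: Fixed flat blue mat, 220 (x) x 150 (y) x 3 mm thick, the side area. Origin at the centre of its underside on the bench; its top is 3 mm above. Both the cube and the housing fit on it side by side along x.
- tray: Fixed open tin tray, outside 176 (x) x 136 (y) x 22 mm high, walls and floor 3 mm. Origin at the centre of its underside, on the bench; inner floor 3 mm above. Red outline 122 (x) x 40 mm in the middle of the floor: the spreader's length goes along tray x. A tin chute 90 mm wide slopes up from the +x end: 30 mm high at x = 88, 115 mm at x = 205 mm.
- heatsink: Bystander, leave alone: loose silver finned heat sink, 60 x 40 x 28 mm high. Origin at the centre of its underside.
- spool: Bystander, leave alone: loose solder reel with red flanges, 54 mm diameter, 40 mm high, standing. Origin at the centre of its underside.
- capacitor: Bystander, leave alone: loose blue can capacitor with two brass studs, 45 mm diameter, 69 mm high, standing. Origin at the centre of its underside.
- adapter: Bystander, leave alone: loose yellow test adapter box, 75 x 50 x 28 mm high. Origin at the centre of its underside.
Not all that is in view belongs to the job. What is shaped like the part that bears housing_mid but pink or purple is not meant.

How it is judged (in metres and radians):
On the way, in this order (a step that is already met when the one before it is completed fails the run):
1. relay cube and housing both stand released on the blue mat, the spreader still in its place on the plate (x of relay_mid in the frame of mat between -0.11 and 0.11 m and y of relay_mid in the frame of mat between -0.075 and 0.075 m and height (world z) of each of relay_mid, housing_mid below 0.034 m and angle between each of relay_mid, housing_mid's own z axis and vertical below 0.15 rad and linear speed of each of relay, housing below 0.02 m/s and angular speed of each of relay, housing below 0.2 rad/s and contact force between each of relay, housing and the fingers below 0.05 N and x of housing_mid in the frame of mat between -0.11 and 0.11 m and y of housing_mid in the frame of mat between -0.075 and 0.075 m and distance of spreader_mid from where it was at the start of the episode below 0.02 m), for 0.2 s.
2. the spreader lies released on the outline in the tray, while cube and housing still stand on the mat (horizontal distance between spreader_mid and tray below 0.015 m and z of spreader_mid in the frame of tray below 0.024 m and angle between spreader_mid's own z axis and vertical below 0.1 rad and angle between the x axis of spreader_mid and the x axis of tray, either way round below 0.26 rad and linear speed of each of spreader, relay, housing below 0.02 m/s and angular speed of each of spreader, relay, housing below 0.2 rad/s and contact force between each of spreader, relay, housing and the fingers below 0.05 N and x of relay_mid in the frame of mat between -0.11 and 0.11 m and y of relay_mid in the frame of mat between -0.075 and 0.075 m and height (world z) of each of relay_mid, housing_mid below 0.034 m and angle between each of relay_mid, housing_mid's own z axis and vertical below 0.15 rad and x of housing_mid in the frame of mat between -0.11 and 0.11 m and y of housing_mid in the frame of mat between -0.075 and 0.075 m), for 0.2 s.
At the end, for the whole second after the job is handed in: Spreader flat in the tray, within 15 mm of its centre and 15 degrees of its x; relay cube and housing upright on the plate, each within 15 mm of where it stood at the start, turned within 17 degrees of square to the plate as before; all three released and at rest (horizontal distance between spreader_mid and tray below 0.015 m and z of spreader_mid in the frame of tray below 0.024 m and angle between spreader_mid's own z axis and vertical below 0.1 rad and angle between the x axis of spreader_mid and the x axis of tray, either way round below 0.26 rad and linear speed of each of spreader, relay, housing below 0.02 m/s and angular speed of each of spreader, relay, housing below 0.2 rad/s and contact force between each of spreader, relay, housing and the fingers below 0.05 N and distance of each of relay_mid, housing_mid from where it was at the start of the episode below 0.015 m and angle between the x axis of each of relay_mid, housing_mid and the x axis of rack, either way round below 0.3 rad and angle between each of relay_mid, housing_mid's own z axis and vertical below 0.15 rad); the robot touches nothing.
It fails at once if the heat sink, reel, capacitor or adapter was moved more than 30 mm (distance of any of heatsink, spool, capacitor, adapter from where it was at the start of the episode above 0.03 m).
It fails at once if the spreader was dropped (free fall of more than about 20 mm) (linear speed of spreader above 0.65 m/s and contact force between spreader and anything else below 0.02 N).
It fails at once if the relay was dropped (free fall of more than about 20 mm) (linear speed of relay above 0.65 m/s and contact force between relay and anything else below 0.02 N).
It fails at once if the housing was dropped (free fall of more than about 20 mm) (linear speed of housing above 0.65 m/s and contact force between housing and anything else below 0.02 N).
It also fails if it takes over 141 s, if anything falls off the work surface, if the arm or the gripper's body presses on something with over 40 N, if the wrist force passes 120 N, or if a joint passes its speed limit or range.

## Robot

A 6-joint arm with a two-finger parallel gripper is mounted at the origin on the work surface. World frame = base frame: x ahead of the robot, y to its left, z up, the work surface at z = 0. Lengths are in mm, angles in rad, forces in N, time in s.
With the tool pointing down it reaches from about 300 to 775 mm from the base axis. Payload 14.6 kg.
Tool frame: the origin (TCP) lies at the very end of the fingers, on their centre line; the grasp point (between the pads) lies 19 mm behind it; z points along the fingers, y is the line along which they close (so a half turn about z gives the same grasp; the last joint's range is limited). The gripper opens to 94 mm and grips with 3 to 60 N. Pads are 16 mm wide; open, the fingers measure 119 mm over their backs; the gripper's body (75 mm by 177 mm) begins 78 mm behind the grasp point.
Start: joints at [-1.245, 0.3, 1.521, -0, 1.321, -0.067], TCP at [210.519, -508.105, 205.446] pointing down, gripper open.
Joint ranges: [-3.03, 3.03], [-0.79, 2.21], [0.23, 2.52], [-1.04, 4.18], [0, 3.07], [-2.55, 2.55]. Speed limits (rad/s): [2.22, 2.22, 2.57, 3.14, 3.14, 3.14].

## Interface

Orientations are given as [roll, pitch, yaw] about the fixed x, y, z axes, in that order (R = Rz(yaw) Ry(pitch) Rx(roll)).
In Python, from cell import manip, camera, get_calibration gives the robot as it stands. The module is installed in compiled form; this text tells all that it offers.
- The arm moves only by the tool jog_arm, never from a script. Its argument "plan" is one flat list of numbers, 6 for each row, row after row: the shift along the world's x, y, z in m, then the turn, a rotation vector about the world's x, y, z in degrees. A call has 1 to 20 rows; each row is the pose to reach, as a shift and turn from the pose commanded when the call began; what a row does not reach only later rows make up. A row lasts 1/10 s, in which the tool goes at most 50 mm and 8.59 degrees, less where a joint would pass 70% of its speed; a pose out of reach is approached as far as the arm can. A call with a gripper value outside its range is refused whole. "claw" is the finger opening in m, from 0 to 0.094, set as the call begins (left out, the last holds). The fingers move at their own pace and stop on an object; "force" is the grip in N (left out, the last holds). Time passes only in rows, so rows that repeat a pose let the fingers close. It gives the time, the measured TCP pose, the force, the opening and the grip force at its end, in the units of the state.
- manip.read_state(): the state, without advancing time (a new reading comes with each control period).
- camera(name): name is "side" or "top"; returns (picture, depth): 400x640x3 uint8, red, green, blue; 400x640 float32, mm along the optical axis (not along the pixel's ray), 0 where there is no reading.
- get_calibration(name): a dict with "fx", "fy", "cx", "cy" (pixels), "origin" and "attitude" of the camera in the world. Camera axes: x right, y down, z forward; pixel columns grow to the right and rows downward; lengths in mm; the calibration is good to about 2 mm. A picture is of the moment at which its call begins. get_calibration takes no time and is no camera call.
- manip.sign_off(): hands the job in; it is judged then, once.
The state is a dict: "clock": time; "joints": joint angles; "qd": joint speeds; "effort": joint torques, N m; "eef_pos": TCP position; "eef_rot": TCP orientation; "wrist_force": force on the tool from outside, world axes, zero at the start; "moment": the same for the moment, N m; "finger_gap": finger opening in mm; "finger_force": force on a finger pad.
Only numpy, scipy, OpenCV 4.12 (cv2) and the standard library are available. Lean on these libraries where they do the work, as an engineer would, in place of code of your own. Each camera call takes 0.05 s, during which the arm holds its last target. There are 200 camera calls.

## Working session

There is one attempt and no reset: what is moved stays moved. The work goes in short steps, Python scripts to look and compute and a tool call to move; the robot and the scene stay as the last step left them, time stands still between calls to the robot, and variables do not carry over. Pictures are saved under pics/ and viewed, at most 14 in all, crops included, and the job is handed in when it is done.

Besides the shell and the picture viewer there is one more tool, called after "Request:" as name(argument=value, ...) on one line, values as JSON. jog_arm: Moves the arm, as the interface text tells. Its arguments: {"type":"object","properties":{"plan":{"type":"array"},"claw":{"type":"number"},"force":{"type":"number"}},"required":["plan"]}

```bash
mkdir -p pics; python3 - <<'E'
from cell import manip,camera,get_calibration
import cv2,numpy as np
for n in ("top","side"):
    p,d=camera(n); cv2.imwrite(f"pics/{n}0.png",p[:,:,::-1]); np.savez(f"{n}0.npz",p=p,d=d)
    print(n,get_calibration(n), d.min(),d.max())
print(manip.read_state())
E
```

```text
top {'fx': 378.26079667236013, 'fy': 378.26079667236013, 'cx': 318.56898515691137, 'cy': 193.74891875260647, 'origin': array([ 437.22246717,  118.27519945, 1095.79514724]), 'attitude': array([-3.02444275, -0.01703952, -1.54554421])} 0.0 2020.7648
side {'fx': 425.67819370887804, 'fy': 425.67819370887804, 'cx': 320.5847077173718, 'cy': 192.54321598429945, 'origin': array([519.91394899, 833.46060193, 873.34507063]), 'attitude': array([-2.41973356e+00,  2.62410430e-05, -3.08746990e+00])} 0.0 3366.536
{'clock': 0.1, 'joints': array([-1.24458873e+00,  3.00364201e-01,  1.52154257e+00, -1.25380022e-05,
        1.32066873e+00, -6.66001120e-02]), 'qd': array([-8.37700857e-04, -1.88958501e-03, -2.35092638e-03, -3.08972700e-04,
        4.62224412e-05,  9.34250105e-05]), 'effort': array([ 6.58025729e-04, -5.32650483e+01, -3.53287375e+01,  7.09647057e-02,
        2.34569359e-02, -6.39687300e-05]), 'eef_pos': array([ 210.44915204, -507.88826579,  204.96124885]), 'eef_rot': array([-3.14061117e+00, -5.32919728e-05,  3.92810795e-01]), 'wrist_force': array([-0.17395119,  0.01887862, -0.06301988]), 'moment': array([-0.06077062,  0.02358867,  0.02668745]), 'finger_force': 0.0, 'finger_gap': 94.16467070296544}
```

View pics/top0.png

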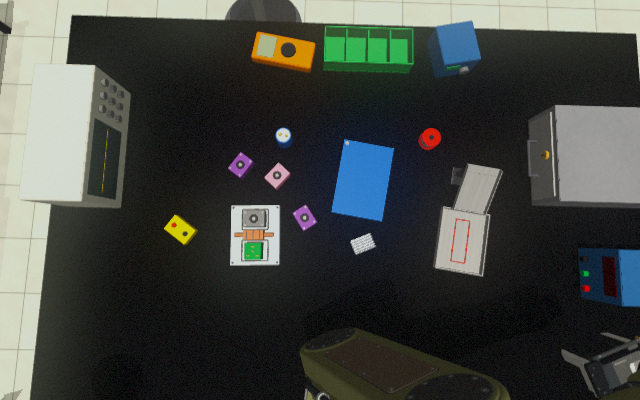

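View pics/side0.png

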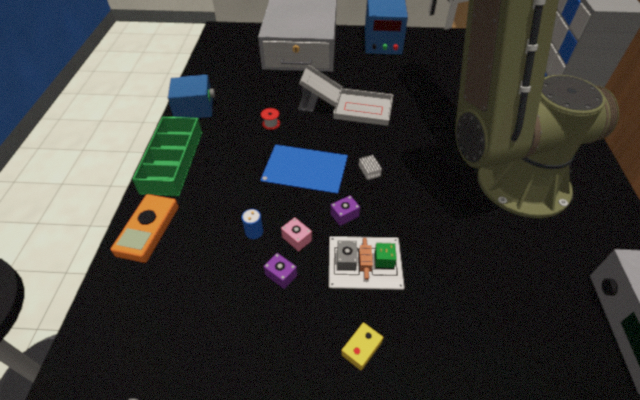

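The top view shows the plate at about (255,235), with the housing at (254,218), the spreader at (254,236) and the cube at (254,250). The mat is at (363,180) and the tray at (463,240), with its chute running up to (480,185). The side view agrees: plate (366,262), mat (305,168), tray (363,107).

```bash
cat > h.py <<'E'
import numpy as np,cv2
from scipy.spatial.transform import Rotation as Rt
from cell import get_calibration
def cal(n):
    c=get_calibration(n); return c,Rt.from_euler('xyz',c['attitude']).as_matrix()
def ray(n,uv,z):
    c,R=cal(n); uv=np.atleast_2d(np.asarray(uv,float))
    d=np.c_[(uv[:,0]-c['cx'])/c['fx'],(uv[:,1]-c['cy'])/c['fy'],np.ones(len(uv))]@R.T
    return c['origin']+d*((z-c['origin'][2])/d[:,2])[:,None]
def cloud(n,d):
    c,R=cal(n); v,u=np.mgrid[:d.shape[0],:d.shape[1]]
    P=np.stack([(u-c['cx'])/c['fx']*d,(v-c['cy'])/c['fy']*d,d],-1)
    return P@R.T+c['origin']
def rect(P):  # xy pts -> centre,size,angle of long side deg
    (c,s,a)=cv2.minAreaRect(P[:,:2].astype(np.float32))
    if s[0]<s[1]: s,a=s[::-1],a+90
    return np.round(c,1),np.round(s,1),round((a+90)%180-90,1)
def blob(m,roi):
    u0,v0,u1,v1=roi; k=np.zeros(m.shape,np.uint8); k[v0:v1,u0:u1]=m[v0:v1,u0:u1]
    n,l,s,_=cv2.connectedComponentsWithStats(k,connectivity=8)
    return l==1+np.argmax(s[1:,4])
E
python3 - <<'E'
from h import *
R={'top':dict(plate=(222,196,290,275),mat=(320,130,405,230),tray=(425,200,500,285),green=(240,240,270,265),cop=(230,226,280,246),grey=(240,207,270,229),red=(445,212,475,270)),
'side':dict(plate=(320,230,410,295),mat=(255,140,355,195),tray=(325,80,400,130),green=(370,238,400,275),cop=(355,230,378,285),grey=(335,238,358,275),red=(335,95,390,118))}
for n in R:
    f=np.load(f'{n}0.npz'); p=f['p']; d=f['d']; W=cloud(n,d); h=cv2.cvtColor(p,cv2.COLOR_RGB2HSV); H,S,V=[h[...,i].astype(int) for i in range(3)]
    M=dict(plate=V>130,mat=(H>95)&(H<125)&(S>120)&(V>80),tray=V>110,green=(H>45)&(H<80)&(S>120)&(V>60),cop=(H<16)&(S>80)&(V>60),grey=(S<40)&(V>50)&(V<160),red=((H<8)|(H>172))&(S>100))
    for k,roi in R[n].items():
        m=blob(M[k],roi); z=W[m][:,2]; z=z[d[m]>0]
        zs=dict(plate=6,mat=3,tray=22,green=46+6,cop=30,grey=46,red=3)[k]
        v,u=np.nonzero(m); print(n,k,m.sum(),'z pct',np.round(np.percentile(z,[10,50,90]),1),'rect@%d'%zs,*rect(ray(n,np.c_[u,v],zs)))
E
```

```text
top plate 2643 z pct [ 3.6  7.1 49.6] rect@6 [443.2 282.2] [170.4 139.2] 1.6
top mat 3873 z pct [0.3 2.9 5.5] rect@3 [611.5 -25.1] [222.9 151.6] -9.1
top tray 3170 z pct [ 0.9  3.8 32.1] rect@22 [ 460.5 -310.9] [215.9 136.4] -8.4
top green 268 z pct [49.  51.7 54.5] rect@52 [400.1 279.3] [46.5 40.4] -88.6
top cop 271 z pct [24.9 34.6 38.1] rect@30 [443.5 283.5] [105.9  25. ] -88.5
top grey 442 z pct [ 6.2 45.  47.7] rect@46 [487.6 277.6] [72.7 52.5] -88.5
top red 126 z pct [1.  3.7 5.9] rect@3 [ 442.1 -308.4] [125.   43.1] -8.4
side plate 3062 z pct [ 4.2  7.1 49.6] rect@6 [444.5 281.8] [171.5 143.1] 1.7
side mat 3034 z pct [1.3 3.7 5.9] rect@3 [612.9 -26.7] [225.  157.5] -9.1
side tray 1442 z pct [ 2.4  5.5 43.1] rect@22 [ 468.8 -330.5] [239.2 175.3] -8.9
side green 420 z pct [29.7 51.1 53.5] rect@52 [402.1 292.1] [59.1 46.6] -86.9
side cop 399 z pct [22.9 35.  37.8] rect@30 [444.8 287. ] [109.5  30.2] 89.7
side grey 613 z pct [11.2 45.1 47.5] rect@46 [490.5 293.9] [79.2 51.1] -88.2Traceback (most recent call last):
  File "<stdin>", line 8, in <module>
  File "h.py", line 21, in blob
    return l==1+np.argmax(s[1:,4])
                ~~~~~~~~~^^^^^^^^^
    return _wrapfunc(a, 'argmax', axis=axis, out=out, **kwds)
    return bound(*args, **kwds)
ValueError: attempt to get argmax of an empty sequence
```

```bash
python3 - <<'E'
from h import *
for n,B in {'top':dict(green=(238,236,272,268),grey=(238,203,272,231)),'side':dict(green=(370,232,402,275),grey=(332,232,360,275))}.items():
    f=np.load(f'{n}0.npz'); p=f['p']; d=f['d']; W=cloud(n,d); h=cv2.cvtColor(p,cv2.COLOR_RGB2HSV)
    for k,(a,b,c,e) in B.items():
        lo=dict(green=46,grey=40)[k]; w=W[b:e,a:c]; q=w[w[...,2]>lo]; 
        m=np.zeros(d.shape,bool); m[b:e,a:c]=w[...,2]>lo; m=blob(m,(a,b,c,e)); v,u=np.nonzero(m); zt=np.median(W[m][:,2])
        print(n,k,m.sum(),zt,*rect(ray(n,np.c_[u,v],zt)), W[m].mean(0).round(1))
    # spreader: block top points and surroundings gaps
    a,b,c,e=(225,205,285,268) if n=='top' else (325,230,408,292)
f=np.load('side0.npz');p=f['p'];h=cv2.cvtColor(p,cv2.COLOR_RGB2HSV)
x=p[95:120,330:396].astype(int); m=np.zeros(p.shape[:2],bool); m[95:120,330:396]=(x[...,0]-x[...,1]>25); print(m.sum())
if m.sum(): 
    v,u=np.nonzero(m); print('side red',*rect(ray('side',np.c_[u,v],3)))
# bystanders / obstacles above 15mm in work region
f=np.load('top0.npz');W=cloud('top',f['d']); m=(f['d']>0)&(W[...,2]>14)&(W[...,0]>200)&(W[...,0]<800)&(abs(W[...,1])<480)
n,l,s,c=cv2.connectedComponentsWithStats(m.astype(np.uint8))
for i in range(1,n):
    if s[i,4]>40: q=W[l==i]; print(c[i].round(),q.min(0).round(),q.max(0).round())
E
```

```text
top green 292 51.949149554484165 [400.1 280.9] [46.5 43.5] 2.5 [399.5 280.5  55.5]
top grey 373 45.666399821526966 [488.8 281.8] [58.8 44.3] -88.5 [488.8 281.8  45.8]
side green 361 51.90892662744295 [399.7 282.8] [50.  45.5] 88.2 [400.3 282.6  51.8]
side grey 462 46.18061384199564 [489.  284.5] [65.1 45.3] -88.4 [490.3 291.3  56.7]
133
side red [ 442.  -311.7] [127.3  47.5] -8.7
[283. 137.] [700. 186.  15.] [745. 230.  71.]
[431. 137.] [ 711. -243.   14.] [ 762. -189.   46.]
[241. 165.] [604. 293.  15.] [675. 361.  48.]
[277. 175.] [577. 188.  16.] [649. 259.  45.]
[474. 197.] [ 347. -389.   14.] [ 650. -227.  114.]
[304. 217.] [459. 109.  18.] [532. 176.  46.]
[254. 218.] [466. 252.  21.] [512. 312.  51.]
[188. 232.] [415. 447.  15.] [477. 480.  33.]
[254. 234.] [430. 230.  18.] [459. 338.  43.]
[253. 250.] [377. 257.  15.] [423. 304.  57.]
[395. 370.] [ 200. -110.  166.] [277. 128. 669.]
[615. 373.] [ 200. -480.  230.] [ 239. -318.  531.]
```

Both views agree. The cube is at about (400,281), its top at z 52. The housing is at (488.5,283), top 46, and the spreader at (444,284), top about 36. The plate's yaw is 1.6°. The mat centre is (612,-25.5) and the tray centre (442,-309.5), yaw -8.5°. Sizes and heights match the text, so I'll move now.

Request:
jog_arm(plan=[0.22,0.258,0,0,0,-20.9,0.22,0.258,0,0,0,-20.9,0.22,0.258,0,0,0,-20.9,0.22,0.258,0,0,0,-20.9,0.22,0.258,0,0,0,-20.9,0.22,0.258,0,0,0,-20.9,0.22,0.258,0,0,0,-20.9,0.22,0.608,0,0,0,-20.9,0.22,0.608,0,0,0,-20.9,0.22,0.608,0,0,0,-20.9,0.22,0.608,0,0,0,-20.9,0.22,0.608,0,0,0,-20.9,0.22,0.608,0,0,0,-20.9,0.22,0.608,0,0,0,-20.9,0.1895,0.7894,-0.085,0,0,-20.9,0.1895,0.7894,-0.085,0,0,-20.9,0.1895,0.7894,-0.085,0,0,-20.9,0.1895,0.7894,-0.085,0,0,-20.9,0.1895,0.7894,-0.085,0,0,-20.9,0.1895,0.7894,-0.085,0,0,-20.9], claw=0.094, force=15)

```text
clock: 2.1
eef_pos: [399.4, 281.6, 119.8]
eef_rot: [3.141, 0.001, 0.03]
wrist_force: [1.1, -0.1, -0.1]
finger_gap: 94.0
finger_force: 0.0
```

Request:
jog_arm(plan=[0,0,-0.03,0,0,0,0,0,-0.06,0,0,0,0,0,-0.08,0,0,0,0,0,-0.095,0,0,0,0,0,-0.107,0,0,0,0,0,-0.107,0,0,0,0,0,-0.107,0,0,0])

```text
clock: 2.8
eef_pos: [400.6, 281.0, 14.2]
eef_rot: [-3.141, -0.001, 0.027]
wrist_force: [0.5, 0.2, 0.1]
finger_gap: 93.8
finger_force: 0.0
```

Request:
jog_arm(plan=[0,0,0,0,0,0,0,0,0,0,0,0,0,0,0,0,0,0,0,0,0,0,0,0,0,0,0,0,0,0,0,0,0,0,0,0,0,0,0,0,0,0,0,0,0,0,0,0,0,0,0,0,0,0,0,0,0,0,0,0], claw=0.03, force=15)

```text
clock: 3.8
eef_pos: [400.0, 281.3, 13.4]
eef_rot: [-3.142, 0.0, 0.028]
wrist_force: [-1.2, 0.2, 0.7]
finger_gap: 46.1
finger_force: 15.0
```

Request:
jog_arm(plan=[0,0,0.015,0,0,0,0,0,0.04,0,0,0,0,0,0.08,0,0,0,0,0,0.11,0,0,0,0.02,-0.037,0.11,0,0,0,0.163,-0.299,0.11,0,0,0,0.163,-0.299,0.11,0,0,0,0.163,-0.299,0.11,0,0,0,0.163,-0.299,0.11,0,0,0,0.163,-0.299,0.11,0,0,0,0.163,-0.299,0.11,0,0,0,0.163,-0.299,0.11,0,0,0,0.163,-0.299,0.11,0,0,0])

```text
clock: 5.1
eef_pos: [562.8, -18.5, 122.8]
eef_rot: [-3.141, 0.001, 0.026]
wrist_force: [-0.6, 0.3, -1.8]
finger_gap: 46.0
finger_force: 15.0
```

Request:
jog_arm(plan=[0,0,-0.03,0,0,0,0,0,-0.06,0,0,0,0,0,-0.085,0,0,0,0,0,-0.1,0,0,0,0,0,-0.107,0,0,0,0,0,-0.11,0,0,0,0,0,-0.112,0,0,0,0,0,-0.1125,0,0,0,0,0,-0.1125,0,0,0,0,0,-0.1125,0,0,0])

```text
clock: 6.1
eef_pos: [563.3, -17.7, 11.4]
eef_rot: [3.142, -0.001, 0.028]
wrist_force: [0.0, 0.8, -0.6]
finger_gap: 45.9
finger_force: 15.0
```

Request:
jog_arm(plan=[0,0,0,0,0,0,0,0,0,0,0,0,0,0,0,0,0,0,0,0,0,0,0,0,0,0,0,0,0,0,0,0,0,0,0,0,0,0,0,0,0,0,0,0,0.02,0,0,0,0,0,0.06,0,0,0,0,0,0.11,0,0,0], claw=0.094)

```text
clock: 7.1
eef_pos: [562.0, -17.6, 120.8]
eef_rot: [-3.141, 0.004, 0.028]
wrist_force: [0.6, 0.3, 0.5]
finger_gap: 94.0
finger_force: 0.0
```

Request:
jog_arm(plan=[-0.0745,0.3007,0,0,0,0,-0.0745,0.3007,0,0,0,0,-0.0745,0.3007,0,0,0,0,-0.0745,0.3007,0,0,0,0,-0.0745,0.3007,0,0,0,0,-0.0745,0.3007,0,0,0,0,-0.0745,0.3007,0,0,0,0,-0.0745,0.3007,0,0,0,0,-0.0745,0.3007,0,0,0,0])

```text
clock: 8.0
eef_pos: [488.8, 282.0, 120.8]
eef_rot: [3.141, 0.0, 0.028]
wrist_force: [-0.5, -0.7, 0.1]
finger_gap: 94.0
finger_force: 0.0
```

```bash
python3 - <<'E'
from h import *
from cell import camera
p,d=camera('top'); cv2.imwrite('pics/t1.png',cv2.resize(p[120:290,200:420,::-1],None,fx=3,fy=3))
p,d=camera('side'); cv2.imwrite('pics/s1.png',cv2.resize(p[120:300,240:440,::-1],None,fx=3,fy=3))
E
```

```text
(no output)
```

View pics/s1.png

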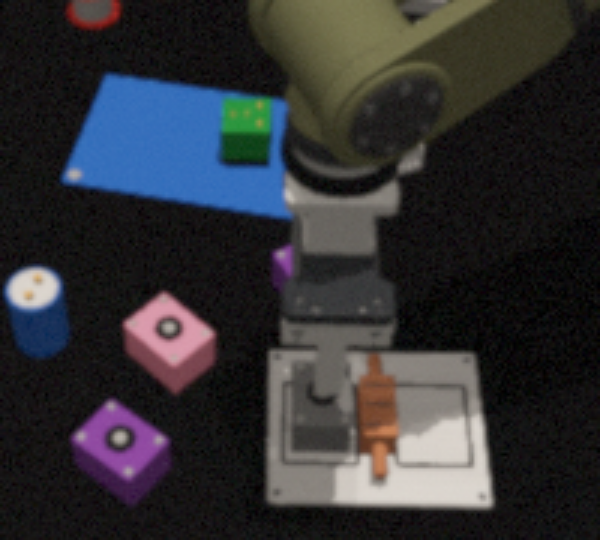

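In the side crop the cube stands upright on the mat at (245,130), the spreader is undisturbed at (377,410), and the fingers are over the housing at (322,410). I'll descend and grip the housing.

Request:
jog_arm(plan=[0,0,-0.03,0,0,0,0,0,-0.06,0,0,0,0,0,-0.08,0,0,0,0,0,-0.095,0,0,0,0,0,-0.109,0,0,0,0,0,-0.109,0,0,0,0,0,-0.109,0,0,0,0,0,-0.109,0,0,0])

```text
clock: 8.9
eef_pos: [489.1, 283.2, 12.9]
eef_rot: [-3.141, -0.001, 0.028]
wrist_force: [-0.6, -0.3, -0.1]
finger_gap: 93.8
finger_force: 0.0
```

Request:
jog_arm(plan=[0,0,0,0,0,0,0,0,0,0,0,0,0,0,0,0,0,0,0,0,0,0,0,0,0,0,0,0,0,0,0,0,0,0,0,0,0,0,0,0,0,0,0,0,0,0,0,0,0,0,0,0,0,0], claw=0.045, force=15)

```text
clock: 9.8
eef_pos: [488.5, 283.0, 12.0]
eef_rot: [-3.142, -0.0, 0.028]
wrist_force: [-1.3, -0.3, 2.3]
finger_gap: 59.9
finger_force: 15.0
```

Request:
jog_arm(plan=[0,0,0.015,0,0,0,0,0,0.04,0,0,0,0,0,0.08,0,0,0,0,0,0.11,0,0,0,0.02,-0.037,0.11,0,0,0,0.173,-0.316,0.11,0,0,0,0.173,-0.316,0.11,0,0,0,0.173,-0.316,0.11,0,0,0,0.173,-0.316,0.11,0,0,0,0.173,-0.316,0.11,0,0,0,0.173,-0.316,0.11,0,0,0,0.173,-0.316,0.11,0,0,0,0.173,-0.316,0.11,0,0,0,0.173,-0.316,0.11,0,0,0])

```text
clock: 11.2
eef_pos: [661.3, -32.8, 122.4]
eef_rot: [-3.141, 0.0, 0.028]
wrist_force: [0.2, -0.7, -0.8]
finger_gap: 59.9
finger_force: 15.0
```

Request:
jog_arm(plan=[0,0,-0.03,0,0,0,0,0,-0.06,0,0,0,0,0,-0.085,0,0,0,0,0,-0.1,0,0,0,0,0,-0.107,0,0,0,0,0,-0.11,0,0,0,0,0,-0.112,0,0,0,0,0,-0.1125,0,0,0,0,0,-0.1125,0,0,0,0,0,-0.1125,0,0,0,0,0,-0.1125,0,0,0])

```text
clock: 12.3
eef_pos: [661.7, -33.1, 9.8]
eef_rot: [3.142, -0.0, 0.028]
wrist_force: [-1.1, 0.5, -1.2]
finger_gap: 59.9
finger_force: 15.0
```

Request:
jog_arm(plan=[0,0,0,0,0,0,0,0,0,0,0,0,0,0,0,0,0,0,0,0,0,0,0,0,0,0,0,0,0,0,0,0,0,0,0,0,0,0,0,0,0,0,0,0,0.02,0,0,0,0,0,0.06,0,0,0,0,0,0.11,0,0,0], claw=0.094)

```text
clock: 13.3
eef_pos: [660.5, -32.9, 119.0]
eef_rot: [-3.141, 0.004, 0.028]
wrist_force: [0.3, -0.1, -0.2]
finger_gap: 93.7
finger_force: 0.0
```

```bash
python3 - <<'E'
from h import *
from cell import camera
for n,roi in (('top',(225,200,290,270)),('side',(320,225,415,300))):
    p,d=camera(n); cv2.imwrite(f'pics/{n}2.png',cv2.resize(p[100:300,200:460,::-1],None,fx=3,fy=3))
    h=cv2.cvtColor(p,cv2.COLOR_RGB2HSV); m=blob((h[...,0]<16)&(h[...,1]>80)&(h[...,2]>50),roi); W=cloud(n,d)
    a=m&(W[...,2]>31); v,u=np.nonzero(a); print(n,a.sum(),np.median(W[a][:,2]),*rect(ray(n,np.c_[u,v],36)))
    v,u=np.nonzero(m); print(*rect(ray(n,np.c_[u,v],24)))
E
```

```text
top 187 35.91283812838765 [443.4 284. ] [53.1 24.9] -88.5
[443.5 284.4] [106.5  25.2] -88.5
side 253 36.161718015883366 [445.1 289.3] [66.3 25.9] 89.6
[445.7 284.3] [112.7  28.5] 88.6
```

View pics/side2.png

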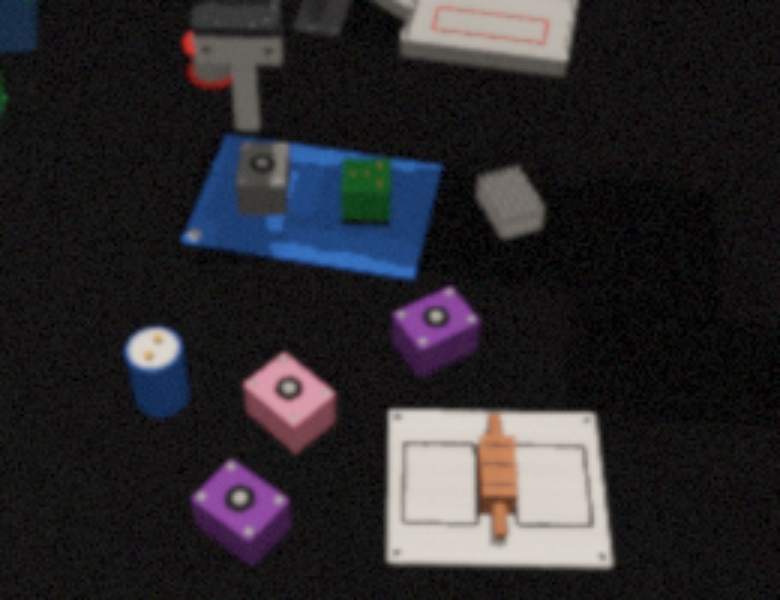

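The side crop shows the housing at (263,180) and the cube at (366,190) upright on the mat. The spreader is still in place on the plate at (497,475), measured at (444,284) and top 36. I'll go to the spreader with a +90° turn.

Request:
jog_arm(plan=[-0.2175,0.317,0,0,0,90,-0.2175,0.317,0,0,0,90,-0.2175,0.317,0,0,0,90,-0.2175,0.317,0,0,0,90,-0.2175,0.317,0,0,0,90,-0.2175,0.317,0,0,0,90,-0.2175,0.317,0,0,0,90,-0.2175,0.317,0,0,0,90,-0.2175,0.317,0,0,0,90,-0.2175,0.317,0,0,0,90,-0.2175,0.317,0,0,0,90,-0.2175,0.317,0,0,0,90,-0.2175,0.317,0,0,0,90,-0.2175,0.317,0,0,0,90], claw=0.07)

```text
clock: 14.8
eef_pos: [444.0, 283.9, 119.4]
eef_rot: [-3.142, 0.0, 1.597]
wrist_force: [-0.1, -0.3, -0.5]
finger_gap: 70.0
finger_force: 0.0
```

Request:
jog_arm(plan=[0,0,-0.03,0,0,0,0,0,-0.06,0,0,0,0,0,-0.08,0,0,0,0,0,-0.095,0,0,0,0,0,-0.105,0,0,0,0,0,-0.11,0,0,0,0,0,-0.11,0,0,0,0,0,-0.11,0,0,0])

```text
clock: 15.6
eef_pos: [444.4, 284.2, 10.1]
eef_rot: [3.141, -0.0, 1.599]
wrist_force: [0.7, 1.3, 0.5]
finger_gap: 70.1
finger_force: 0.0
```

Request:
jog_arm(plan=[0,0,0,0,0,0,0,0,0,0,0,0,0,0,0,0,0,0,0,0,0,0,0,0,0,0,0,0,0,0,0,0,0,0,0,0,0,0,0,0,0,0,0,0,0,0,0,0,0,0,0,0,0,0,0,0,0,0,0,0], claw=0.015, force=35)

```text
clock: 16.6
eef_pos: [444.0, 284.0, 9.5]
eef_rot: [-3.142, 0.0, 1.599]
wrist_force: [-0.3, -0.6, 1.5]
finger_gap: 27.8
finger_force: 35.0
```

Request:
jog_arm(plan=[0,0,0.01,0,0,0,0,0,0.03,0,0,0,0,0,0.07,0,0,0,0,0,0.11,0,0,0,0,-0.02,0.13,0,0,-4,-0.002,-0.5935,0.13,0,0,-100,-0.002,-0.5935,0.13,0,0,-100,-0.002,-0.5935,0.13,0,0,-100,-0.002,-0.5935,0.13,0,0,-100,-0.002,-0.5935,0.13,0,0,-100,-0.002,-0.5935,0.13,0,0,-100,-0.002,-0.5935,0.13,0,0,-100,-0.002,-0.5935,0.13,0,0,-100,-0.002,-0.5935,0.13,0,0,-100,-0.002,-0.5935,0.13,0,0,-100,-0.002,-0.5935,0.13,0,0,-100,-0.002,-0.5935,0.13,0,0,-100,-0.002,-0.5935,0.13,0,0,-100,-0.002,-0.5935,0.13,0,0,-100,-0.002,-0.5935,0.13,0,0,-100])

```text
clock: 18.6
eef_pos: [442.0, -308.5, 139.5]
eef_rot: [-3.141, 0.0, -0.145]
wrist_force: [0.7, -0.4, -4.3]
finger_gap: 27.7
finger_force: 35.0
```

```bash
python3 - <<'E'
from h import *
from cell import camera,manip
s=manip.read_state(); print(s['eef_pos'],s['eef_rot'],s['finger_gap'])
p,d=camera('side'); cv2.imwrite('pics/s3.png',cv2.resize(p[50:200,240:440,::-1],None,fx=3,fy=3))
E
```

```text
[ 442.01510621 -308.5339933   139.53007019] [-3.14119828e+00  3.52133264e-04 -1.45263212e-01] 27.696051104888685
```

View pics/s3.png

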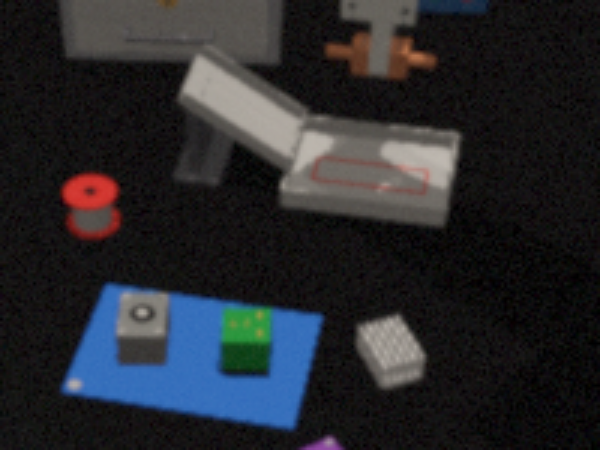

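The spreader is held level at (380,55), above and behind the outline at (370,175). The cube and housing still stand on the mat. I'll lower it into the tray.

Request:
jog_arm(plan=[0,0,-0.04,0,0,0,0,0,-0.075,0,0,0,0,0,-0.1,0,0,0,0,0,-0.115,0,0,0,0,0,-0.125,0,0,0,0,0,-0.129,0,0,0,0,0,-0.131,0,0,0,0,0,-0.1325,0,0,0,0,0,-0.1325,0,0,0,0,0,-0.1325,0,0,0,0,0,-0.1325,0,0,0])

```text
clock: 19.75
eef_pos: [442.1, -309.6, 7.3]
eef_rot: [3.141, -0.0, -0.147]
wrist_force: [0.7, 0.3, -4.2]
finger_gap: 27.7
finger_force: 35.0
```

Request:
jog_arm(plan=[0,0,0,0,0,0,0,0,0,0,0,0,0,0,0,0,0,0,0,0,0,0,0,0,0,0,0,0,0,0,0,0,0,0,0,0,0,0,0,0,0,0,0,0,0.02,0,0,0,0,0,0.06,0,0,0,0,0,0.11,0,0,0,0,0,0.13,0,0,0], claw=0.07)

```text
clock: 20.85
eef_pos: [443.0, -310.3, 141.4]
eef_rot: [3.139, -0.005, -0.146]
wrist_force: [0.1, 0.5, -0.3]
finger_gap: 69.9
finger_force: 0.0
```

Request:
jog_arm(plan=[0.121,0.2918,-0.017,0,0,10,0.121,0.2918,-0.017,0,0,10,0.121,0.2918,-0.017,0,0,10,0.121,0.2918,-0.017,0,0,10,0.121,0.2918,-0.017,0,0,10,0.121,0.2918,-0.017,0,0,10,0.121,0.2918,-0.017,0,0,10,0.121,0.2918,-0.017,0,0,10,0.121,0.2918,-0.017,0,0,10], claw=0.094, force=15)

```text
clock: 21.75
eef_pos: [562.7, -18.4, 119.8]
eef_rot: [3.141, 0.0, 0.028]
wrist_force: [-0.2, -0.6, -0.0]
finger_gap: 93.9
finger_force: 0.0
```

```bash
python3 - <<'E'
from h import *
from cell import camera
for n,roi in (('top',(430,200,500,285)),('side',(320,80,400,130))):
    p,d=camera(n); cv2.imwrite(f'pics/{n}4.png',np.ascontiguousarray(cv2.resize(p[50:290,220:510,::-1],None,fx=2.5,fy=2.5)))
    x=p.astype(int); h=cv2.cvtColor(p,cv2.COLOR_RGB2HSV); W=cloud(n,d)
    m=blob((x[...,0]-x[...,2]>30)&(W[...,2]>9),roi); v,u=np.nonzero(m)
    print(n,m.sum(),np.percentile(W[m][:,2],[10,50,90]).round(1),*rect(ray(n,np.c_[u,v],18)))
E
```

```text
top 343 [19.1 30.6 35.4] [ 443.4 -310.5] [110.1  37.8] -8.4
side 253 [15.4 26.1 35.5] [ 442.6 -315.8] [107.2  61.2] -8.8
```

View pics/top4.png

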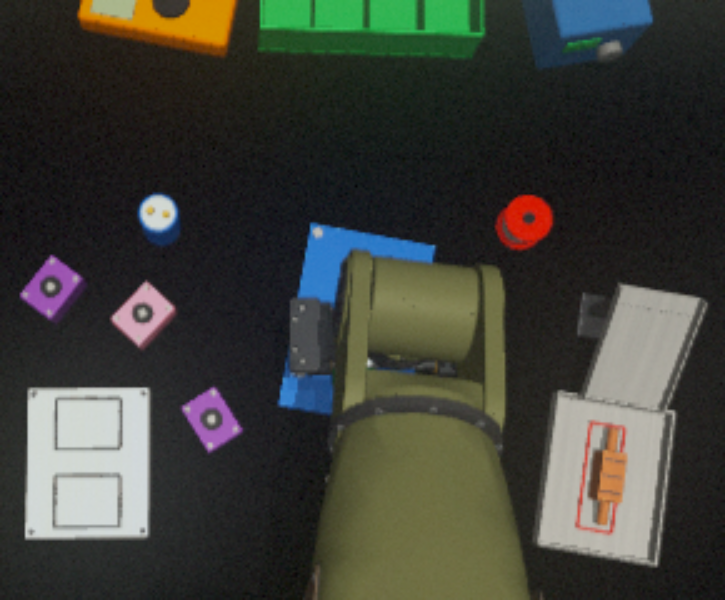

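The spreader lies on the red outline, at (607,477) in the crop. It measures (443,-310), yaw -8.4°, top about 33, so it is flat. Next is the cube's return.

Request:
jog_arm(plan=[0,0,-0.03,0,0,0,0,0,-0.06,0,0,0,0,0,-0.08,0,0,0,0,0,-0.095,0,0,0,0,0,-0.105,0,0,0,0,0,-0.109,0,0,0,0,0,-0.109,0,0,0,0,0,-0.109,0,0,0])

```text
clock: 22.65
eef_pos: [563.5, -17.8, 11.8]
eef_rot: [3.141, -0.001, 0.028]
wrist_force: [-0.7, 0.2, -0.1]
finger_gap: 94.2
finger_force: 0.0
```

Request:
jog_arm(plan=[0,0,0,0,0,0,0,0,0,0,0,0,0,0,0,0,0,0,0,0,0,0,0,0,0,0,0,0,0,0,0,0,0,0,0,0,0,0,0,0,0,0,0,0,0,0,0,0,0,0,0,0,0,0,0,0,0,0,0,0], claw=0.03, force=15)

```text
clock: 23.65
eef_pos: [563.0, -17.7, 10.9]
eef_rot: [3.142, 0.0, 0.028]
wrist_force: [-0.2, 0.0, 0.2]
finger_gap: 46.0
finger_force: 15.0
```

Request:
jog_arm(plan=[0,0,0.015,0,0,0,0,0,0.04,0,0,0,0,0,0.08,0,0,0,0,0,0.11,0,0,0,-0.02,0.037,0.11,0,0,0,-0.163,0.299,0.11,0,0,0,-0.163,0.299,0.11,0,0,0,-0.163,0.299,0.11,0,0,0,-0.163,0.299,0.11,0,0,0,-0.163,0.299,0.11,0,0,0,-0.163,0.299,0.11,0,0,0,-0.163,0.299,0.11,0,0,0,-0.163,0.299,0.11,0,0,0,-0.163,0.299,0.11,0,0,0])

```text
clock: 25.05
eef_pos: [400.5, 280.6, 121.4]
eef_rot: [-3.141, -0.0, 0.027]
wrist_force: [0.5, -0.2, -0.8]
finger_gap: 45.9
finger_force: 15.0
```

Request:
jog_arm(plan=[0,0,-0.03,0,0,0,0,0,-0.06,0,0,0,0,0,-0.085,0,0,0,0,0,-0.097,0,0,0,0,0,-0.103,0,0,0,0,0,-0.105,0,0,0,0,0,-0.1068,0,0,0,0,0,-0.1068,0,0,0,0,0,-0.1068,0,0,0,0,0,-0.1068,0,0,0])

```text
clock: 26.05
eef_pos: [400.2, 281.4, 14.6]
eef_rot: [-3.141, -0.001, 0.028]
wrist_force: [-0.7, -0.2, -0.7]
finger_gap: 46.1
finger_force: 15.0
```

Request:
jog_arm(plan=[0,0,0,0,0,0,0,0,0,0,0,0,0,0,0,0,0,0,0,0,0,0,0,0,0,0,0,0,0,0,0,0,0,0,0,0,0,0,0,0,0,0,0,0,0.02,0,0,0,0,0,0.06,0,0,0,0,0,0.107,0,0,0,0,0,0.107,0,0,0], claw=0.094)

```text
clock: 27.15
eef_pos: [402.2, 282.6, 126.6]
eef_rot: [-3.137, -0.008, 0.028]
wrist_force: [-0.2, 0.2, -0.7]
finger_gap: 93.8
finger_force: 0.0
```

Request:
jog_arm(plan=[0.2615,-0.3143,0,0,0,0,0.2615,-0.3143,0,0,0,0,0.2615,-0.3143,0,0,0,0,0.2615,-0.3143,0,0,0,0,0.2615,-0.3143,0,0,0,0,0.2615,-0.3143,0,0,0,0,0.2615,-0.3143,0,0,0,0,0.2615,-0.3143,0,0,0,0,0.2615,-0.3143,0,0,0,0,0.2615,-0.3143,0,0,0,0,0.2615,-0.3143,0,0,0,0])

```text
clock: 28.25
eef_pos: [660.9, -32.1, 120.5]
eef_rot: [-3.141, 0.001, 0.029]
wrist_force: [-0.8, -0.1, -1.0]
finger_gap: 94.2
finger_force: 0.0
```

Request:
jog_arm(plan=[0,0,-0.03,0,0,0,0,0,-0.06,0,0,0,0,0,-0.08,0,0,0,0,0,-0.095,0,0,0,0,0,-0.107,0,0,0,0,0,-0.1116,0,0,0,0,0,-0.1116,0,0,0,0,0,-0.1116,0,0,0])

```text
clock: 29.05
eef_pos: [662.0, -33.0, 10.5]
eef_rot: [3.141, -0.001, 0.028]
wrist_force: [-0.2, 0.1, -0.6]
finger_gap: 94.0
finger_force: 0.0
```

Request:
jog_arm(plan=[0,0,0,0,0,0,0,0,0,0,0,0,0,0,0,0,0,0,0,0,0,0,0,0,0,0,0,0,0,0,0,0,0,0,0,0,0,0,0,0,0,0,0,0,0,0,0,0,0,0,0,0,0,0], claw=0.045, force=15)

```text
clock: 29.95
eef_pos: [661.5, -33.0, 9.6]
eef_rot: [3.142, -0.0, 0.028]
wrist_force: [-0.8, -0.8, 1.8]
finger_gap: 60.0
finger_force: 15.0
```

Request:
jog_arm(plan=[0,0,0.015,0,0,0,0,0,0.04,0,0,0,0,0,0.08,0,0,0,0,0,0.11,0,0,0,-0.02,0.037,0.11,0,0,0,-0.173,0.316,0.11,0,0,0,-0.173,0.316,0.11,0,0,0,-0.173,0.316,0.11,0,0,0,-0.173,0.316,0.11,0,0,0,-0.173,0.316,0.11,0,0,0,-0.173,0.316,0.11,0,0,0,-0.173,0.316,0.11,0,0,0,-0.173,0.316,0.11,0,0,0,-0.173,0.316,0.11,0,0,0])

```text
clock: 31.35
eef_pos: [488.8, 282.8, 120.2]
eef_rot: [-3.141, -0.001, 0.029]
wrist_force: [-0.0, 0.1, -0.4]
finger_gap: 59.9
finger_force: 15.0
```

Request:
jog_arm(plan=[0,0,-0.03,0,0,0,0,0,-0.06,0,0,0,0,0,-0.085,0,0,0,0,0,-0.097,0,0,0,0,0,-0.103,0,0,0,0,0,-0.105,0,0,0,0,0,-0.1068,0,0,0,0,0,-0.1068,0,0,0,0,0,-0.1068,0,0,0,0,0,-0.1068,0,0,0])

```text
clock: 32.35
eef_pos: [488.7, 283.1, 13.2]
eef_rot: [-3.141, -0.001, 0.028]
wrist_force: [-0.4, -0.1, -0.4]
finger_gap: 59.7
finger_force: 15.0
```

Request:
jog_arm(plan=[0,0,0,0,0,0,0,0,0,0,0,0,0,0,0,0,0,0,0,0,0,0,0,0,0,0,0,0,0,0,0,0,0,0,0,0,0,0,0,0,0,0,0,0,0.02,0,0,0,0,0,0.06,0,0,0,0,0,0.107,0,0,0,0,0,0.127,0,0,0,0,-0.05,0.127,0,0,0,0,-0.25,0.127,0,0,0,0,-0.25,0.127,0,0,0,0,-0.25,0.127,0,0,0,0,-0.25,0.127,0,0,0,0,-0.25,0.127,0,0,0], claw=0.094)

```text
clock: 34.05
eef_pos: [488.4, 28.4, 139.9]
eef_rot: [3.141, -0.0, 0.023]
wrist_force: [-0.1, 0.1, -0.3]
finger_gap: 94.1
finger_force: 0.0
```

```bash
python3 - <<'E'
from h import *
from cell import camera
for n,B in {'top':dict(green=(238,236,272,268),grey=(238,203,272,231)),'side':dict(green=(370,232,402,275),grey=(332,232,360,275))}.items():
    p,d=camera(n); W=cloud(n,d); cv2.imwrite(f'pics/{n}5.png',cv2.resize(p[50:300,220:510,::-1],None,fx=2.3,fy=2.3))
    for k,(a,b,c,e) in B.items():
        lo=dict(green=46,grey=40)[k]; m=blob((W[...,2]>lo)&(W[...,2]<60),(a,b,c,e)); v,u=np.nonzero(m); zt=np.median(W[m][:,2])
        print(n,k,m.sum(),zt.round(1),*rect(ray(n,np.c_[u,v],zt)))
E
```

```text
top green 288 51.7 [401.4 281. ] [44.3 43.1] -88.6
top grey 369 45.8 [488.8 281.9] [58.7 44.3] -88.5
side green 362 52.1 [400.9 284.1] [48.9 46.7] -86.9
side grey 451 46.4 [490.3 284.4] [62.9 44.6] 90.0
```

View pics/side5.png

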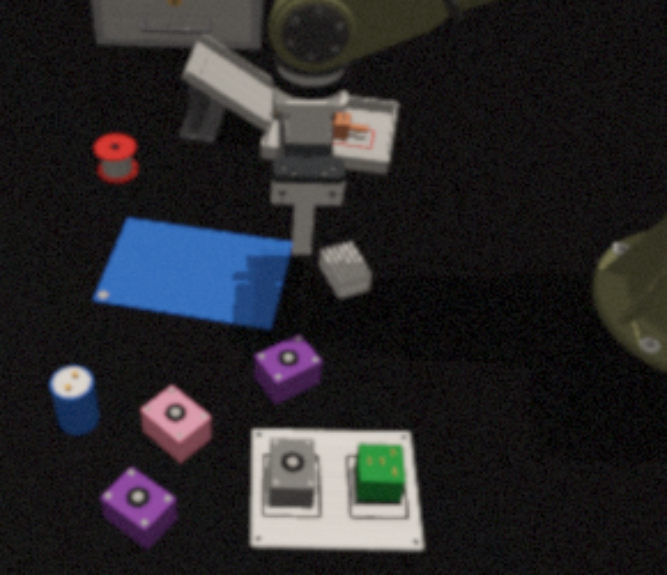

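The housing (292,470) and the cube (381,472) stand in their outlines within 1–2 mm of where they started. The spreader lies in the tray, and the bystanders show no visible shift. Handing in.

```bash
python3 -c "
from cell import manip
print(manip.sign_off())"
```

```text
the job is handed in; nothing more can be done
None
```

The job is done and handed in at about 34 s: the spreader lies flat on the red outline in the tray, and the cube and housing stand upright on the plate within about 2 mm of where they started; the hand-in returned no verdict.

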